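# Unlock the test box and hold its flap at the balance point

### The job

Slide the red lock grip on the test box all the way to its unlocked end stop, then take the flap's black bow handle, swing the flap up to its balance point (straight upright) and keep hold of it there by the handle, so that it falls neither shut nor over backwards; the program finishes while still holding it. Never let the flap drop or tip well past upright, and leave everything else on the bench, and the jar standing on the box, where it is.

Things in the scene. Friction and masses are not known exactly. Their poses are not given: they have to be found in the camera images.
- testbox: test box fixed to the bench, 170 (x) x 300 (y) x 78 mm high; origin at the centre of its underside, x points from its front (robot side) to its back, y to its left, z up. Left part (y -50 to +150 mm): grey chamber with the flap on top, its walls 69 mm high; right part (y -150 to -50 mm): solid blue control strip, top at z 78 mm, lock at its front, jar at its back
- flap (a joint): angle of the flap, rad: 0 lying shut, 1.571 standing straight upright, which is its balance point, up to 2.4 thrown over backwards. The hinge is almost free: below upright the flap falls shut, past upright it falls over. It cannot lift while the lock's tongue lies over it
- flap_hinge (a point): middle of the flap's hinge line, which runs along the box's y axis; 70 mm behind, 50 mm left of and 74 mm above the box's origin. The aluminium flap with amber pane is a plate 190 mm wide and 8 mm thick, about 0.35 kg, ending 155 mm from this line
- flap_handle (a point): middle of the round grip bar of the flap's black bow handle: bar 10 mm thick, 100 mm long, parallel to the hinge, 191 mm from the hinge line and in the plane of the flap. Shut, it is 74 mm above the bench with 31 mm clear between bar and box front; a 10 mm prong at each end joins it to the flap. It can be pinched from above and turns between the fingers as the flap swings
- lock (a joint): travel of the lock slide, m: 0 fully locked, 0.040 at its end stop, unlocked; it slides to the right (box -y), away from the flap, and stays where it is left (about 2 N of friction)
- lock_top (a point): centre of the top of the red lock grip, an upright block 14 mm (box x) x 22 mm (box y) x 32 mm high on a 6 mm steel slide; its top is 38 mm above the blue strip, 116 mm above the bench
- jar: small clear jar with yellow cap, 36 mm wide, 40 mm tall, loose on the back of the blue strip; origin at the centre of its underside; bystander, leave it
- can_green: green spray can, 52 mm wide, 160 mm tall, standing; origin at the centre of its underside; bystander
- can_white: white spray can, 52 mm wide, 170 mm tall, standing; origin at the centre of its underside; bystander
- drive: black optical drive, 150 x 146 x 38 mm, lying; origin at the centre of its underside; bystander
- driver_orange: orange screwdriver, 200 mm long, lying along its x axis; bystander
- driver_red: red screwdriver, 170 mm long, lying along its x axis; bystander
- pliers: black pliers, about 120 mm long, 20 mm high or less, lying nearer the robot than the box; bystander

How it is judged (in metres and radians):
On the way, in this order (a step that is already met when the one before it is completed fails the run):
1. the lock grip is at its unlocked end stop while the flap is still shut (value of joint lock above 0.036 m and value of joint flap below 0.1 rad), for 0.2 s.
2. the flap stands at its balance point, held still by its handle (value of joint lock above 0.036 m and value of joint flap between 1.471 and 1.671 rad and velocity of joint flap between -0.08 and 0.08 rad/s and contact force between the fingers and testbox above 0.5 N and distance between the grasp point and flap_handle below 0.04 m), for 0.3 s.
At the end, for the whole second after the job is handed in: the lock is within 4 mm of its unlocked end stop; the flap stands within 0.1 rad of upright (1.471 to 1.671), turning at less than 0.08 rad/s; the fingers touch it with more than 0.5 N, and the TCP is within 40 mm of the middle of the handle's bar (all of step 2); the arm keeps its last pose, push and grip.
It fails at once if the flap drops: it swings shut faster than 3 rad/s (velocity of joint flap below -3 rad/s).
It fails at once if the flap tips over backwards, 0.3 rad past upright (value of joint flap above 1.87 rad).
It fails at once if a bystander (jar, can, drive, screwdriver or pliers) is pushed more than 30 mm from its place (distance of any of jar, can_green, can_white, drive, driver_orange, driver_red, pliers from where it was at the start of the episode above 0.03 m).
It also fails if it takes over 48 s, if anything falls off the work surface, if the arm or the gripper's body presses on something with over 40 N, if the wrist force passes 120 N, or if a joint passes its speed limit or range.

### The arm

A 6-joint arm with a two-finger parallel gripper is mounted at the origin on the work surface. World frame = base frame: x ahead of the robot, y to its left, z up, the work surface at z = 0. Lengths are in mm, angles in rad, forces in N, time in s.
With the tool pointing down it reaches from about 275 to 1000 mm from the base axis. Payload 8.4 kg.
Tool frame: the origin (TCP) lies between the finger pads, 19 mm behind the fingertips; this is the grasp point; z points along the fingers, y is the line along which they close (so a half turn about z gives the same grasp; the last joint's range is limited). The gripper opens to 85 mm and grips with 20 to 120 N. Pads are 22 mm wide; open, the fingers measure 114 mm over their backs; the gripper's body (76 mm by 85 mm) begins 54 mm behind the grasp point. The pads swing forward as they close: fully open they stand 13 mm farther back than shut.
Start: joints at [1.274, 0.353, 1.633, -0, 1.155, -0.002], TCP at [181.591, 598.041, 249.981] pointing down, gripper open.
Joint ranges: [-2.63, 2.63], [-0.92, 2.1], [0.06, 2.66], [-1.3, 4.44], [0, 2.69], [-3.02, 3.02]. Speed limits (rad/s): [2.22, 2.22, 2.79, 3.14, 3.14, 3.14].

### API

Orientations are given as [roll, pitch, yaw] about the fixed x, y, z axes, in that order (R = Rz(yaw) Ry(pitch) Rx(roll)).
In Python, from rig import r, grab_frame gives the robot as it stands.
- The arm moves only by the shell command python3 -m inch 'ROWS' [FORCE]. ROWS is JSON, a list of rows, each a list of 7 numbers: the turn, a rotation vector about the tool's x, y, z as a fraction of full scale, then the shift along the tool's x, y, z as a fraction of full scale, then the closure, from 0 (fully open) to 1 (shut). In form: [[rx, ry, rz, dx, dy, dz, fingers], ...]. A call has 1 to 8 rows; each row shifts and turns the commanded pose from where the row before left it, along the tool's axes as they then stand; what a row does not reach is not made up. Full scale, the value 1, is 2.5 cm for a shift and pi rad for a turn. A row lasts 1/12 s, in which the tool goes at most 41.7 mm and 7.16 degrees, less where a joint would pass 70% of its speed; a pose out of reach is approached as far as the arm can. A call with a number of a shift or a turn outside -1 to 1 is refused whole. A call with a gripper value outside its range is refused whole. The fingers move at their own pace and stop on an object; FORCE is the grip in N (left out, the last holds). Time passes only in rows, so rows that do not move let the fingers close. It gives the time, the measured TCP pose, the force, the opening and the grip force at its end, in the units of the state.
- r.sense(): the state, without advancing time (a new reading comes with each control period).
- grab_frame(name): name is "side" or "top"; returns a dict with "pixels" (420x560x3 uint8, red, green, blue), "z_map" (420x560 float32, mm along the optical axis (not along the pixel's ray), 0 where there is no reading), "vertical_fov" (degrees; the focal length in pixels is half the picture's height over the tangent of half this angle, whatever the lens; pixels are square), "cx", "cy" (the principal point, pixels), "cam_to_world" (4x4, takes a point from camera to world coordinates). Camera axes: x right, y down, z forward; pixel columns grow to the right and rows downward; lengths in mm; the calibration is good to about 2 mm. A picture is of the moment at which its call begins.
- r.sign_off(): hands the job in; it is judged then, once.
The state is a dict: "clock": time; "qpos": joint angles; "qvel": joint speeds; "joint_efforts": joint torques, N m; "eef_pos": TCP position; "tcp_rot": TCP orientation; "contact_force": force on the tool from outside, world axes, zero at the start; "wrist_torque": the same for the moment, N m; "opening": opening from 0.0 (shut) to 1.0 (fully open); "grasp_force": force on a finger pad.
Only numpy, scipy, OpenCV 4.12 (cv2) and the standard library are available. Lean on these libraries where they do the work, as an engineer would, in place of code of your own. Each camera call takes 0.05 s, during which the arm holds its last target. There are 200 camera calls.

## Working session

There is one attempt and no reset: what is moved stays moved. The work goes in short steps, Python scripts to look and compute and a shell command to move; the robot and the scene stay as the last step left them, time stands still between calls to the robot, and variables do not carry over. Pictures are saved under pics/ and viewed, at most 10 in all, crops included, and the job is handed in when it is done.

```bash
mkdir -p pics; ls; cat > h.py <<'E'
import numpy as np, cv2
from rig import r, grab_frame
def load(n):
    f=grab_frame(n); return f
def pts(f):
    z=f["z_map"]; h,w=z.shape; fl=h/2/np.tan(np.radians(f["vertical_fov"])/2)
    u,v=np.meshgrid(np.arange(w),np.arange(h))
    P=np.stack([(u-f["cx"])/fl*z,(v-f["cy"])/fl*z,z,np.ones_like(z)],-1)
    return (P@np.array(f["cam_to_world"]).T)[...,:3]
E
python3 - <<'E'
from h import *
for n in("top","side"):
    f=load(n); cv2.imwrite(f"pics/{n}0.png",f["pixels"][...,::-1]); np.save(f"{n}0.npy",pts(f)); print(f["vertical_fov"],np.round(f["cam_to_world"],2).tolist())
print(r.sense())
E
```

```text
pics
51.545973950301686 [[0.0, -0.99, 0.13, 310.41], [-1.0, -0.0, 0.0, 4.37], [-0.0, -0.13, -0.99, 1314.53], [0.0, 0.0, 0.0, 1.0]]
42.39271485531353 [[0.97, -0.14, 0.22, 90.41], [-0.26, -0.58, 0.77, -1349.93], [0.02, -0.8, -0.59, 1147.52], [0.0, 0.0, 0.0, 1.0]]
{'clock': 0.1, 'qpos': array([ 1.27360198e+00,  3.53571454e-01,  1.63403346e+00, -6.13556908e-06,
        1.15523216e+00, -2.40559674e-03]), 'qvel': array([ 0.00040361, -0.00244233, -0.00150544, -0.00055671, -0.0001019 ,
       -0.00096021]), 'joint_efforts': array([ 2.04531029e-04, -6.06359124e+01, -3.42816854e+01, -1.15933562e-04,
        3.91873618e-03, -2.68149944e-05]), 'eef_pos': array([181.47430531, 597.65661607, 249.35265245]), 'tcp_rot': array([-3.14034823e+00,  2.61669626e-06,  2.84680638e+00]), 'contact_force': array([-0.82699904, -0.09470163, -0.72661242]), 'wrist_torque': array([ 0.042985  ,  0.03141817, -0.043764  ]), 'grasp_force': 0.0, 'opening': 0.9961427385938539}
```

View pics/top0.png

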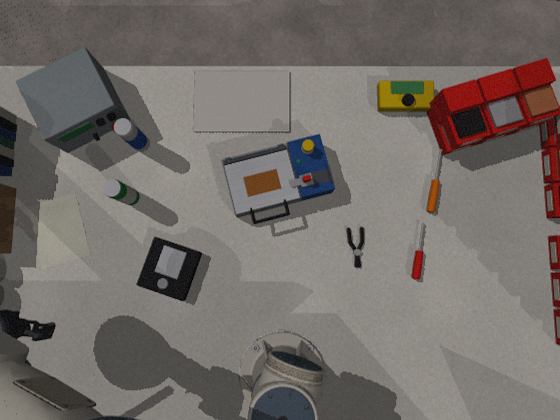

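View pics/side0.png

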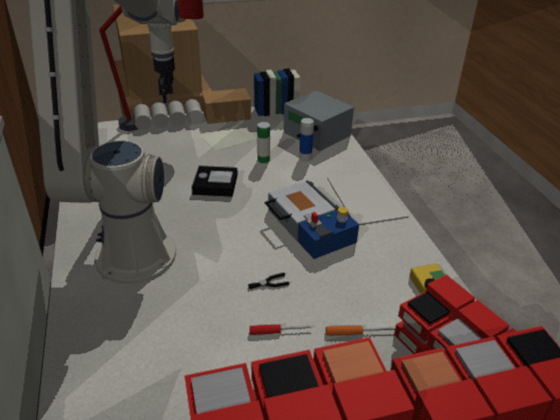

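The top view shows the box at about (222–335, 135–220), with the red grip at (307,179), the jar cap at (308,146) and the handle bar at (270,213). The side view shows the grip at (315,217) and the handle at (275,207). Next I measure these.

```bash
python3 - <<'E'
from h import *
P=np.load("top0.npy"); im=cv2.imread("pics/top0.png"); hsv=cv2.cvtColor(im,cv2.COLOR_BGR2HSV)
H,S,V=cv2.split(hsv); X,Y,Z=P[...,0],P[...,1],P[...,2]
v,u=np.mgrid[:420,:560]
roi=(u>215)&(u<345)&(v>125)&(v<235)
red=roi&((H<8)|(H>172))&(S>150)&(V>80)
print("red",red.sum(),u[red].min(),u[red].max(),v[red].min(),v[red].max())
print(np.round(P[red][Z[red]>105].mean(0),1),(Z[red]>105).sum(),np.percentile(Z[red],[5,50,95]))
blue=roi&(H>100)&(H<130)&(S>120)&(Z>70)&(Z<88)
print("blue",cv2.minAreaRect(P[blue][:,:2].astype(np.float32)),P[blue].mean(0),np.median(Z[blue]))
box=roi&(Z>55)&(Z<90)
rb=cv2.minAreaRect(P[box][:,:2].astype(np.float32));print("box",rb)
blk=roi&(V<60)&(S<120)&(Z>55)&(Z<95)&(v>195)&(u>245)&(u<295)
print("handle",blk.sum(),np.round(P[blk].mean(0),1),cv2.minAreaRect(P[blk][:,:2].astype(np.float32)))
for a in P[blk][::6]: print(np.round(a),end=' ')
yel=roi&(H>20)&(H<35)&(S>150)&(V>120); print("\njar",P[yel].mean(0))
cv2.imwrite("pics/crop.png",cv2.resize(im[125:235,215:345],None,fx=5,fy=5,interpolation=cv2.INTER_CUBIC))
E
```

```text
red 38 303 310 175 180
[560.  -68.  114.6] 36 [108.0365384  114.41586552 117.58885514]
blue ((571.029052734375, -31.033950805664062), (205.2162628173828, 215.5521240234375), 15.24194622039795) [607.60157568 -79.14341746  76.55642803] 76.57232660482543
box ((561.513427734375, 9.771530151367188), (211.86660766601562, 300.1713562011719), 14.720945358276367)
handle 182 [460.6  35.   75.9] ((467.3020324707031, 39.33031463623047), (44.413387298583984, 126.8172607421875), 14.106534004211426)
[501.  -6.  76.] [496.  -6.  76.] [490.  -6.  76.] [487. -11.  78.] [483.  50.  58.] [478. -11.  77.] [475. -17.  79.] [473. -14.  75.] [469. -14.  78.] [467.  83.  74.] [463.  89.  79.] [464. -14.  78.] [461.   6.  74.] [461. -11.  77.] [458.  80.  77.] [458.   3.  78.] [454.  86.  80.] [455.  20.  78.] [455.   3.  75.] [452.  37.  76.] [452.  20.  78.] [448.  83.  81.] [449.  40.  78.] [449.  20.  76.] [446.  57.  74.] [446.  40.  79.] [443.  72.  76.] [443.  54.  80.] [440.  74.  81.] [437.  83.  78.] [435.  80.  74.] 
jar [654.27231518 -71.52170419 116.63019613]
```

View pics/crop.png

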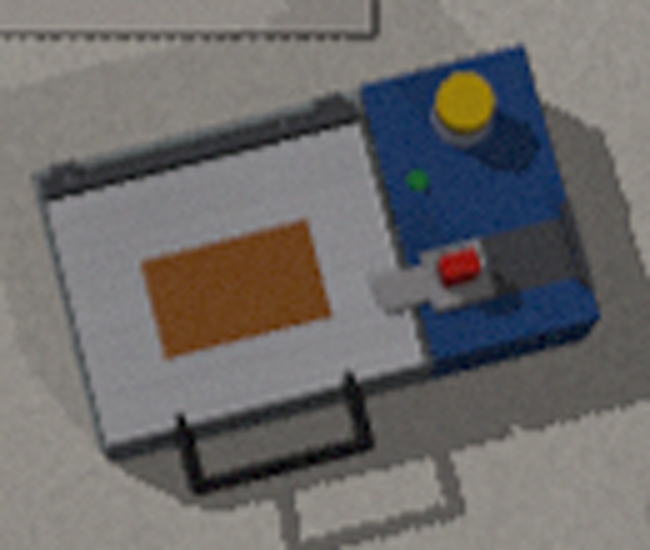

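The crop shows the blue top corners at (361,88), (525,47), (597,318) and (430,365). The bar ends are at (200,487) and (367,441), and the grip top is at (460,265). I cast rays through these and fit the box pose.

```bash
python3 - <<'E'
from h import *
f=load("top"); fl=210/np.tan(np.radians(f["vertical_fov"])/2);T=np.array(f["cam_to_world"])
def ray(c,z,k=1):
    u=215+(c[0]+.5)/5-.5; v=125+(c[1]+.5)/5-.5
    d=T[:3,:3]@np.array([(u-f["cx"])/fl,(v-f["cy"])/fl,1]); o=T[:3,3]
    return (o+d*(z-o[2])/d[2])[:2]
A=[];B=[]
for c,z,b in [((361,88),78,(85,-50)),((525,47),78,(85,-150)),((597,318),78,(-85,-150)),((430,365),78,(-85,-50)),((200,487),74,(-121,95)),((367,441),74,(-121,5))]:
    A.append(b);B.append(ray(c,z))
A=np.array(A,float);B=np.array(B)
a=A-A.mean(0);b=B-B.mean(0)
th=np.arctan2((a[:,0]*b[:,1]-a[:,1]*b[:,0]).sum(),(a*b).sum())
R=np.array([[np.cos(th),-np.sin(th)],[np.sin(th),np.cos(th)]]);t=B.mean(0)-R@A.mean(0)
print("yaw",th,np.degrees(th),"org",t,"res",np.round(B-(A@R.T+t),1).tolist())
g=ray((460,265),116);print("grip",g,"in box",R.T@(g-t))
print("handle",R@[-121,50]+t,"hinge",R@[70,50]+t,"bar seen",(B[4]+B[5])/2)
print("jar box",R.T@(ray((464,97),118)-t))
print(r.sense()["tcp_rot"],r.sense()["eef_pos"])
E
```

```text
yaw 0.25443270514913435 14.577920175141887 org [579.18054548  14.50283698] res [[-1.7, -0.8], [-1.9, -0.2], [1.4, 2.4], [-1.2, 2.0], [-0.4, 2.6], [3.8, -6.0]]
grip [559.10533658 -68.46762884] in box [-40.31228141 -75.24647618]
handle [449.49116986  32.43788232] hinge [634.34216122  80.51189809] bar seen [451.18386103  30.7246911 ]
jar box [  52.33278716 -101.98247701]
[-3.14050520e+00  2.81508936e-06  2.84681098e+00] [181.48176022 597.70671725 249.42928787]
```

```bash
python3 -m inch '[[0,0,0.036,0,0,0,0.4],[0,0,0.036,0,0,0,0.4],[0,0,0.036,0,0,0,0.4],[0,0,0.036,0,0,0,0.4],[0,0,0.036,0,0,0,0.4],[0,0,0.036,0,0,0,0.4],[0,0,0.036,0,0,0,0.4],[0,0,0.036,0,0,0,0.4]]' 40
python3 -m inch '[[0,0,0.0372,0,0,0,0.4],[0,0,0,-0.98,0.26,0,0.4],[0,0,0,-0.98,0.26,0,0.4],[0,0,0,-0.98,0.26,0,0.4],[0,0,0,-0.98,0.26,0,0.4],[0,0,0,-0.98,0.26,0,0.4],[0,0,0,-0.98,0.26,0,0.4],[0,0,0,-0.98,0.26,0,0.4]]'
python3 -m inch '[[0,0,0,-0.98,0.26,0,0.4],[0,0,0,-0.98,0.26,0,0.4],[0,0,0,-0.98,0.26,0,0.4],[0,0,0,-0.98,0.26,0,0.4],[0,0,0,-0.98,0.26,0,0.4],[0,0,0,-0.98,0.26,0,0.4],[0,0,0,-0.98,0.26,0,0.4],[0,0,0,-0.98,0.26,0,0.4]]'
cat > where.py <<'E'
from h import *
s=r.sense(); th=.2544; R=np.array([[np.cos(th),-np.sin(th)],[np.sin(th),np.cos(th)]])
b=R.T@(s["eef_pos"][:2]-[579.2,14.5])
print("t",round(s["clock"],2),"box",b.round(1),"z",s["eef_pos"][2].round(1),"rpy",s["tcp_rot"].round(3),"open",round(s["opening"],3),"g",round(s["grasp_force"],1),"F",s["contact_force"].round(1))
E
python3 where.py
```

```text
clock: 0.82
eef_pos: [181.5, 597.8, 249.6]
tcp_rot: [-3.141, 0.001, 1.936]
contact_force: [0.5, 0.3, 1.0]
opening: 0.599
grasp_force: 0.0
clock: 1.48
eef_pos: [269.1, 442.3, 249.8]
tcp_rot: [-3.141, 0.0, 1.825]
contact_force: [-0.2, 0.5, 0.2]
opening: 0.6
grasp_force: 0.0
clock: 2.15
eef_pos: [368.7, 265.7, 249.9]
tcp_rot: [-3.141, 0.0, 1.825]
contact_force: [-0.1, 0.2, 0.3]
opening: 0.601
grasp_force: 0.0
t 2.15 box [-140.5  296.1] z 249.9 rpy [-3.141  0.     1.825] open 0.601 g 0.0 F [-0.1  0.2  0.3]
```

```bash
python3 -m inch '[[0,0,0,-0.98,0.267,0,0.4],[0,0,0,-0.98,0.267,0,0.4],[0,0,0,-0.98,0.267,0,0.4],[0,0,0,-0.98,0.267,0,0.4],[0,0,0,-0.98,0.267,0,0.4],[0,0,0,-0.98,0.267,0,0.4],[0,0,0,-0.98,0.267,0,0.4],[0,0,0,-0.98,0.267,0,0.5]]'
python3 -m inch '[[0,0,0,-0.98,0.267,0,0.5],[0,0,0,-0.98,0.267,0,0.5],[0,0,0,-0.98,0.267,0,0.5],[0,0,0,-0.98,0.267,0.5,0.5],[0,0,0,-0.98,0.267,0.5,0.5],[0,0,0,-0.98,0.267,0.8,0.5],[0,0,0,-0.98,0.267,0.8,0.5],[0,0,0,-0.14,0,0.5,0.5]]'
python3 where.py
python3 - <<'E'
from h import *
a=load("top")["pixels"][...,::-1]; b=load("side")["pixels"][...,::-1]
s=lambda i:cv2.resize(np.ascontiguousarray(i),None,fx=3.6,fy=3.6,interpolation=cv2.INTER_CUBIC)
cv2.imwrite("pics/c1.png",np.hstack([s(a[125:235,230:340]),s(b[160:270,255:365])]))
E
```

```text
clock: 2.82
eef_pos: [469.8, 89.4, 249.9]
tcp_rot: [-3.141, -0.0, 1.825]
contact_force: [0.7, 0.5, -0.3]
opening: 0.504
grasp_force: 0.0
clock: 3.48
eef_pos: [559.9, -69.8, 170.7]
tcp_rot: [-3.141, 0.001, 1.824]
contact_force: [-1.6, -0.7, 0.6]
opening: 0.501
grasp_force: 0.0
t 3.48 box [-39.9 -76.7] z 170.7 rpy [-3.141e+00  1.000e-03  1.824e+00] open 0.501 g 0.0 F [-1.6 -0.7  0.6]
```

View pics/c1.png

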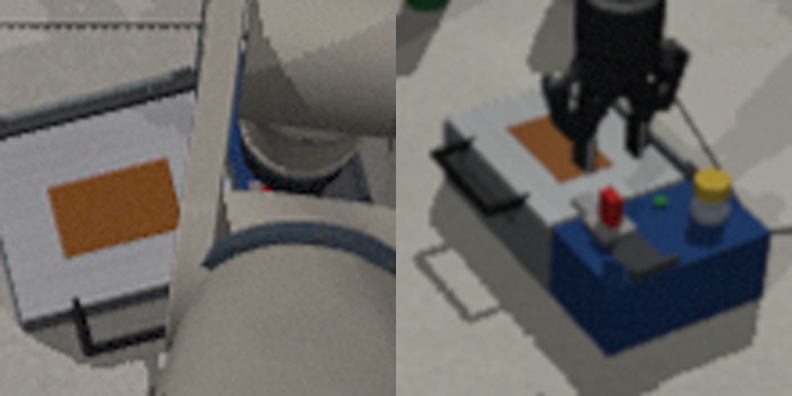

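The side crop shows the fingers at (585,155) and (635,135), above and either side of the red grip at (610,207). Next I descend and pinch it.

```bash
python3 -m inch '[[0,0,0,0,0,0.6,0.5],[0,0,0,0,0,0.6,0.5],[0,0,0,0,0,0.6,0.5],[0,0,0,0,0,0.6,0.5],[0,0,0,0,0,0,0.5],[0,0,0,0,0,0,0.9],[0,0,0,0,0,0,0.9],[0,0,0,0,0,0,0.9]]' 40; python3 where.py
```

```text
clock: 4.25
eef_pos: [561.3, -66.4, 114.2]
tcp_rot: [3.136, 0.001, 1.825]
contact_force: [7.3, 2.5, -2.0]
opening: 0.15
grasp_force: 46.4
t 4.25 box [-37.7 -73.8] z 114.2 rpy [3.136e+00 1.000e-03 1.825e+00] open 0.15 g 46.4 F [ 7.3  2.5 -2. ]
```

```bash
python3 -m inch '[[0,0,0,-0.25,0,0,0.9],[0,0,0,-0.25,0,0,0.9],[0,0,0,-0.25,0,0,0.9],[0,0,0,-0.25,0,0,0.9],[0,0,0,-0.25,0,0,0.9],[0,0,0,-0.25,0,0,0.9],[0,0,0,0,0,0,0.9],[0,0,0,0,0,0,0.9]]'; python3 where.py
```

```text
clock: 4.92
eef_pos: [571.1, -103.6, 114.3]
tcp_rot: [3.135, 0.002, 1.825]
contact_force: [9.2, -0.2, -5.9]
opening: 0.153
grasp_force: 45.7
t 4.92 box [ -37.5 -112.3] z 114.3 rpy [3.135e+00 2.000e-03 1.825e+00] open 0.153 g 45.7 F [ 9.2 -0.2 -5.9]
```

```bash
python3 -m inch '[[0,0,0,-0.12,0,0,0.9],[0,0,0,-0.12,0,0,0.9],[0,0,0,-0.08,0,0,0.9],[0,0,0,0,0,0,0.9],[0,0,0,0,0,0,0.9]]'; python3 where.py
```

```text
clock: 5.33
eef_pos: [571.5, -105.0, 114.2]
tcp_rot: [3.137, -0.008, 1.823]
contact_force: [3.7, 34.8, 5.4]
opening: 0.155
grasp_force: 47.3
t 5.33 box [ -37.6 -113.7] z 114.2 rpy [ 3.137 -0.008  1.823] open 0.155 g 47.3 F [ 3.7 34.8  5.4]
```

Force rose to 35 N after about 40 mm of travel, so the lock is at its end stop. Now I back off the overdrive, release, lift and move above the handle.

```bash
python3 -m inch '[[0,0,0,0.22,0,0,0.9],[0,0,0,0,0,0,0.5],[0,0,0,0,0,0,0.5],[0,0,0,0,0,0,0.5],[0,0,0,0,0,-0.8,0.5],[0,0,0,0,0,-0.9,0.5],[0,0,0,0,0,-0.9,0.5],[0,0,0,0,0,0,0.62]]'; python3 where.py
python3 -m inch '[[0,0,0,0.9,-0.5,0,0.65],[0,0,0,0.9,-0.5,0,0.65],[0,0,0,0.9,-0.5,0,0.65],[0,0,0,0.9,-0.5,0,0.65],[0,0,0,0.9,-0.5,0,0.65],[0,0,0,0.9,-0.5,0,0.65],[0,0,0,0.9,-0.3,0,0.65],[0,0,0,0,0,0,0.65]]'; python3 where.py
python3 - <<'E'
from h import *
a=load("top")["pixels"][...,::-1]; b=load("side")["pixels"][...,::-1]
s=lambda i:cv2.resize(np.ascontiguousarray(i),None,fx=3.6,fy=3.6,interpolation=cv2.INTER_CUBIC)
cv2.imwrite("pics/c2.png",np.hstack([s(a[125:235,230:340]),s(b[160:270,255:365])]))
E
```

```text
clock: 6.0
eef_pos: [571.0, -106.6, 182.1]
tcp_rot: [3.136, 0.003, 1.825]
contact_force: [1.2, -0.6, -0.5]
opening: 0.387
grasp_force: 0.0
t 6.0 box [ -38.4 -115.2] z 182.1 rpy [3.136e+00 3.000e-03 1.825e+00] open 0.387 g 0.0 F [ 1.2 -0.6 -0.5]
clock: 6.67
eef_pos: [446.3, 27.7, 177.1]
tcp_rot: [-3.139, -0.001, 1.826]
contact_force: [-0.8, 0.2, -0.2]
opening: 0.344
grasp_force: 0.0
t 6.67 box [-125.3   46.2] z 177.1 rpy [-3.139e+00 -1.000e-03  1.826e+00] open 0.344 g 0.0 F [-0.8  0.2 -0.2]
```

View pics/c2.png

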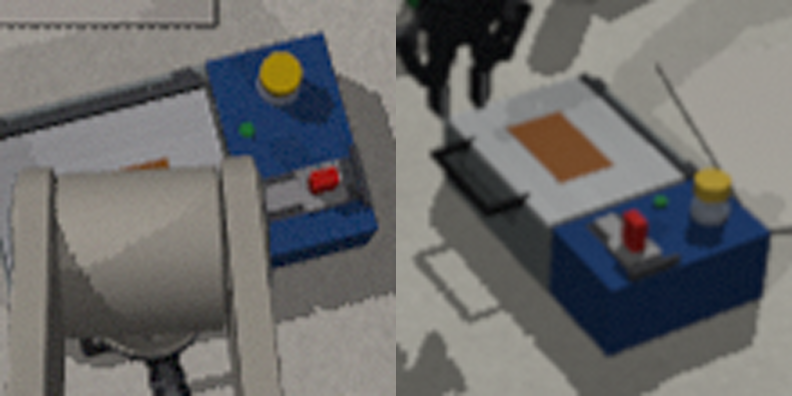

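The pictures show the grip shifted to the right end of its slot, at (323,180) in the top crop and (633,230) in the side crop. The gripper is near the handle, so I center on the bar and descend.

```bash
python3 -m inch '[[0,0,0,0.15,0.23,0.7,0.65],[0,0,0,0,0,0.7,0.65],[0,0,0,0,0,0.7,0.65],[0,0,0,0,0,0.7,0.65],[0,0,0,0,0,0.35,0.65],[0,0,0,0,0,0.35,0.65],[0,0,0,0,0,0,0.65],[0,0,0,0,0,0,0.65]]'; python3 where.py
```

```text
clock: 7.43
eef_pos: [454.1, 30.8, 90.0]
tcp_rot: [-3.141, -0.0, 1.825]
contact_force: [0.1, -0.1, 0.4]
opening: 0.349
grasp_force: 0.0
t 7.43 box [-117.    47.2] z 90.0 rpy [-3.141 -0.     1.825] open 0.349 g 0.0 F [ 0.1 -0.1  0.4]
```

```bash
python3 -m inch '[[0,0,0,0.1,-0.08,0.3,0.65],[0,0,0,0,0,0.3,0.65],[0,0,0,0,0,0,0.65],[0,0,0,0,0,0,0.9],[0,0,0,0,0,0,1],[0,0,0,0,0,0,1],[0,0,0,0,0,0,1]]' 40; python3 where.py
python3 - <<'E'
from h import *
b=load("side")["pixels"][...,::-1]
cv2.imwrite("pics/c3.png",cv2.resize(np.ascontiguousarray(b[130:270,200:365]),None,fx=4,fy=4,interpolation=cv2.INTER_CUBIC))
E
```

```text
clock: 8.02
eef_pos: [451.6, 33.1, 75.2]
tcp_rot: [3.141, 0.0, 1.825]
contact_force: [1.8, 1.6, -1.3]
opening: 0.102
grasp_force: 38.9
t 8.02 box [-118.8   50.1] z 75.2 rpy [3.141 0.    1.825] open 0.102 g 38.9 F [ 1.8  1.6 -1.3]
```

View pics/c3.png

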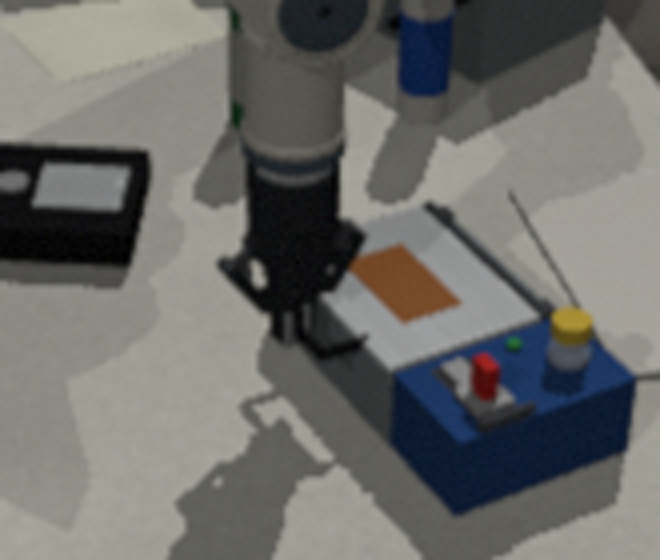

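The side view shows the fingers closed on the bar at (290,325), and the opening matches the bar's 10 mm thickness. Now I swing the flap along an arc of 191 mm radius, starting with 0 to 30 degrees.

```bash
cat >> where.py <<'E'
th2=np.arctan2(s["eef_pos"][2]-74.5,72.2-b[0]); print("flap~",th2.round(3),"rad",np.hypot(s["eef_pos"][2]-74.5,72.2-b[0]).round(1))
E
python3 -m inch '[[0,0,0,0,0.02,-0.5,1],[0,0,0,0,0.05,-0.5,1],[0,0,0,0,0.08,-0.49,1],[0,0,0,0,0.11,-0.49,1],[0,0,0,0,0.15,-0.48,1],[0,0,0,0,0.18,-0.47,1],[0,0,0,0,0.2,-0.46,1],[0,0,0,0,0.24,-0.44,1]]'; python3 where.py
```

```text
clock: 8.73
eef_pos: [475.4, 39.4, 171.1]
tcp_rot: [-3.14, -0.0, 1.825]
contact_force: [-1.0, 0.4, -2.7]
opening: 0.1
grasp_force: 38.8
t 8.73 box [-94.2  50.2] z 171.1 rpy [-3.14  -0.     1.825] open 0.1 g 38.8 F [-1.   0.4 -2.7]
flap~ 0.526 rad 192.4
```

Force is small, so I carry on from 30 to 60 degrees.

```bash
python3 -m inch '[[0,0,0,0,0.26,-0.42,1],[0,0,0,0,0.29,-0.41,1],[0,0,0,0,0.32,-0.39,1],[0,0,0,0,0.34,-0.36,1],[0,0,0,0,0.36,-0.34,1],[0,0,0,0,0.39,-0.32,1],[0,0,0,0,0.41,-0.29,1],[0,0,0,0,0.42,-0.26,1]]'; python3 where.py
```

```text
clock: 9.4
eef_pos: [541.1, 56.7, 241.8]
tcp_rot: [-3.136, -0.001, 1.825]
contact_force: [-4.5, 1.4, 5.8]
opening: 0.097
grasp_force: 39.2
t 9.4 box [-26.2  50.4] z 241.8 rpy [-3.136e+00 -1.000e-03  1.825e+00] open 0.097 g 39.2 F [-4.5  1.4  5.8]
flap~ 1.039 rad 194.1
```

```bash
python3 -m inch '[[0,0,0,0,0.44,-0.24,1],[0,0,0,0,0.45,-0.2,1],[0,0,0,0,0.47,-0.18,1],[0,0,0,0,0.48,-0.14,1],[0,0,0,0,0.25,-0.06,1],[0,0,0,0,0.24,-0.05,1],[0,0,0,0,0,0,1],[0,0,0,0,0,0,1]]'; python3 where.py
```

```text
clock: 10.07
eef_pos: [600.5, 72.4, 263.7]
tcp_rot: [3.14, -0.001, 1.825]
contact_force: [-3.7, 2.4, 11.0]
opening: 0.098
grasp_force: 41.6
t 10.07 box [35.2 50.7] z 263.7 rpy [ 3.140e+00 -1.000e-03  1.825e+00] open 0.098 g 41.6 F [-3.7  2.4 11. ]
flap~ 1.378 rad 192.8
```

```bash
python3 -m inch '[[0,0,0,0,0.25,-0.05,1],[0,0,0,0,0.25,-0.04,1],[0,0,0,0,0.25,-0.03,1],[0,0,0,0,0.25,-0.02,1],[0,0,0,0,0.25,-0.01,1],[0,0,0,0,0.23,0,1],[0,0,0,0,0,0,1],[0,0,0,0,0,0,1]]'; python3 where.py
python3 - <<'E'
from h import *
f=load("side");b=f["pixels"][...,::-1]
cv2.imwrite("pics/c4.png",cv2.resize(np.ascontiguousarray(b[90:260,220:400]),None,fx=3.5,fy=3.5,interpolation=cv2.INTER_CUBIC))
# flap plane from depth: light-grey/amber points in box frame
th=.2544;R=np.array([[np.cos(th),-np.sin(th)],[np.sin(th),np.cos(th)]])
for n in("side","top"):
    f=load(n);P=pts(f);B=(P[...,:2]-[579.2,14.5])@R;Z=P[...,2]
    hsv=cv2.cvtColor(np.ascontiguousarray(f["pixels"]),cv2.COLOR_RGB2HSV)
    amb=(hsv[...,0]>5)&(hsv[...,0]<20)&(hsv[...,1]>140)
    m=(Z>95)&(Z<225)&(abs(B[...,0]-70)<35)&(B[...,1]>-50)&(B[...,1]<150)&(f["z_map"]>0)
    print(n,m.sum(),(m&amb).sum())
    if m.sum()>50:
        for zlo in range(95,225,20):
            k=m&(Z>=zlo)&(Z<zlo+20)
            if k.sum()>5: print(zlo,k.sum(),np.median(B[k][:,0]).round(1))
E
```

```text
clock: 10.73
eef_pos: [636.3, 81.9, 266.7]
tcp_rot: [3.141, -0.001, 1.825]
contact_force: [-1.4, 5.1, 6.9]
opening: 0.101
grasp_force: 41.8
t 10.73 box [72.3 50.9] z 266.7 rpy [ 3.141e+00 -1.000e-03  1.825e+00] open 0.101 g 41.8 F [-1.4  5.1  6.9]
flap~ 1.571 rad 192.2
side 1129 214
95 162 65.7
115 170 65.7
135 167 64.7
155 171 65.2
175 182 65.1
195 180 65.5
215 97 65.4
top 57 0
95 7 68.3
135 9 68.9
155 7 68.0
175 9 68.3
195 11 68.3
215 9 68.8
```

View pics/c4.png

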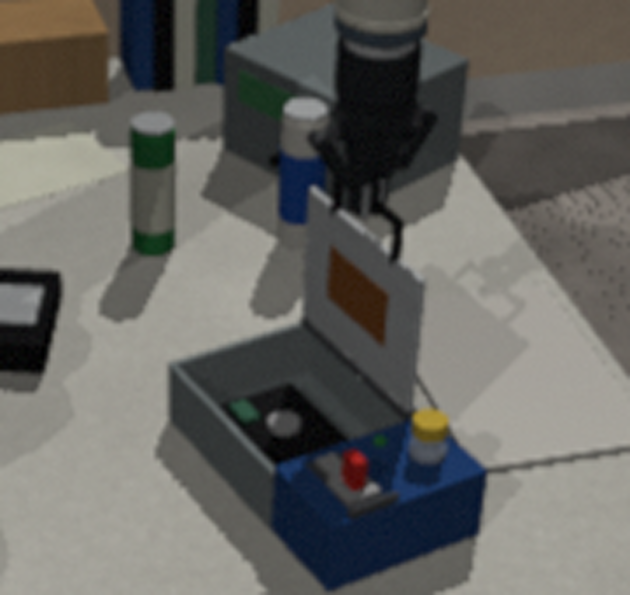

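The picture shows the flap standing upright with the fingers on its bow handle near (375,200), the jar still in place at (430,430) and the lock at its right end, (355,468). In the depth map the flap face stays at the same box x at every height, so it is vertical. I hold briefly and hand in.

```bash
python3 -m inch '[[0,0,0,0,0,0,1],[0,0,0,0,0,0,1],[0,0,0,0,0,0,1],[0,0,0,0,0,0,1],[0,0,0,0,0,0,1],[0,0,0,0,0,0,1]]'; python3 where.py; python3 -c "
from rig import r
print(r.sign_off())"
```

```text
clock: 11.38
eef_pos: [636.0, 81.8, 266.7]
tcp_rot: [3.141, -0.001, 1.825]
contact_force: [-2.2, 4.8, 6.4]
opening: 0.102
grasp_force: 41.8
t 11.38 box [71.9 50.8] z 266.7 rpy [ 3.141e+00 -1.000e-03  1.825e+00] open 0.102 g 41.8 F [-2.2  4.8  6.4]
flap~ 1.569 rad 192.2
the job is handed in; nothing more can be done
None
```

I slid the lock grip to its end stop (about 40 mm of travel), swung the flap up to about 1.57 rad, and handed in at about 11.4 s while still gripping the handle at about 42 N; no verdict came back.

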